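# Load a clay house on the decorating wheel and index it to the hand rest

## Task

Take the little clay house out of the drying trough, set it down on the bench to take it by its long sides instead, and lower it, without dropping it, upright onto the ridge of the empty wheel cradle that faces the robot, between the end plates, with the wheel left on its click. Let go of it, then turn the wheel one click towards the post with the wooden knob, so that the loaded cradle comes to rest squarely in front of that post. Do not disturb the other house on the wheel, the glaze pot, the jar or the brush.

Things in the scene. Friction and masses are not known exactly. Their poses are not given: they have to be found in the camera images.
- house: Unglazed terracotta house ornament, loose, about 0.12 kg: 38 wide (x) x 60 long (y), walls 36 high, gable roof with its ridge along y at 52. Origin at the centre of its underside, z up. A half turn about z makes no difference. It starts standing in the drying trough.
- trough: Fixed wooden trough, 74 wide (x) x 130 long (y), open at both ends: floor 12 thick, side walls 12 thick reaching 48 above the bench, channel 50 wide along y. Origin at the centre of its underside. The house stands on its floor, long side along y; the walls cover its long sides, so only its gable ends, 60 apart, can be taken.
- cradle (a point): Centre of the ridge top of the empty cradle that faces the robot at the start, 85 from the hub; turns with the wheel; -x points outward. Ridge 18 wide (x), 64 long (y), top 110 above the bench, 30 above the wheel. At each end a steel plate 30 wide, 4 thick, inner faces 34 from this point in y, rises 56 above the ridge; the house goes between, long side along y, held by its long sides.
- hub (a point): Point on the wheel's axis at its top face, 80 above the bench; its axes turn with the wheel. The aluminium wheel is 260 across and 18 thick, and carries four identical cradles a quarter turn apart, with an upright peg midway between each two.
- peg_left (a point): Top centre of the upright steel peg beside the cradle point, on its +y side (robot's left at the start): 14 diameter, 75 high, its top 155 above the bench, 115 from the hub.
- peg_right (a point): Top centre of the like peg on the -y side of the cradle point (robot's right at the start).
- wheel (a joint): Turn of the wheel in rad, 0 at the start, positive anticlockwise seen from above. It clicks into rest every quarter turn (1.571) and pulls itself to the nearest click when let go (about 0.13 N m, 1.2 N at a peg, to get over).
- rest_post: Fixed hand rest: steel foot 72 across, post 16 across with a mushroom-shaped wooden knob 48 across, 157 high. Origin at the centre of its underside. It stands 200 from the wheel's axis, on the wheel's left (+y) or right (-y) side, exactly in line with a click; its x axis is parallel to the wheel's x axis at the start.
- far_house: A like house, loose, standing on the cradle on the far side of the wheel; origin at the centre of its underside. It rides round with the wheel and must stay in its cradle.
- glaze_pot: White lidded plastic pot, loose, 80 across, 85 high, on the other side of the wheel from the hand rest. Origin at the centre of its underside. Leave alone.
- jam_jar: Glass jar with a metal lid, loose, 60 across, 85 high. Origin at the centre of its underside. Leave alone.
- brush: Paint brush with wooden handle, loose, 200 long, lying on the bench along its x. Leave alone.
Not all that is in view belongs to the job. Leave any purple look-alike of the far_house alone.

How it is judged:
On the way, in this order (a step that is already met when the one before it is completed fails the run):
1. the house stands upright on the bench, let go (height (world z) of house below 0.005 m and angle between house's own z axis and vertical below 0.12 rad and contact force between the fingers and house below 0.05 N), for 0.1 s.
2. still in the fingers, the house is lowered to within 6 mm of the ridge of the empty cradle, with the wheel on its starting click (contact force between the fingers and house above 0.5 N and x of house in the frame of cradle between -0.008 and 0.008 m and y of house in the frame of cradle between -0.007 and 0.007 m and z of house in the frame of cradle between -0.003 and 0.006 m and angle between house's own z axis and vertical below 0.12 rad and angle between the y axis of house and the y axis of cradle, either way round below 0.2 rad and value of joint wheel between -0.12 and 0.12 rad).
3. the house stands let go in that cradle, with the wheel still on its starting click (contact force between the fingers and house below 0.05 N and x of house in the frame of cradle between -0.008 and 0.008 m and y of house in the frame of cradle between -0.007 and 0.007 m and z of house in the frame of cradle between -0.003 and 0.003 m and angle between house's own z axis and vertical below 0.12 rad and angle between the y axis of house and the y axis of cradle, either way round below 0.2 rad and value of joint wheel between -0.12 and 0.12 rad), for 0.2 s.
At the end, for the whole second after the job is handed in: The loaded cradle rests on its click before the post (within 7 mm of the line from hub to post, post side); the house, let go and still, stands on its ridge: 8 mm across, 7 along, 3 in height, 0.12 rad upright, 0.2 in line; the other house still stands in its cradle (x of cradle in the frame of rest_post between -0.007 and 0.007 m and horizontal distance between cradle and rest_post below 0.13 m and velocity of joint wheel between -0.05 and 0.05 rad/s and x of house in the frame of cradle between -0.008 and 0.008 m and y of house in the frame of cradle between -0.007 and 0.007 m and z of house in the frame of cradle between -0.003 and 0.003 m and angle between each of house, far_house's own z axis and vertical below 0.12 rad and angle between the y axis of house and the y axis of cradle, either way round below 0.2 rad and linear speed of house below 0.02 m/s and height (world z) of far_house between 0.107 and 0.113 m); the robot touches nothing.
It fails at once if the glaze pot, jar or brush is moved more than 30 mm (distance of any of glaze_pot, jam_jar, brush from where it was at the start of the episode above 0.03 m).
It fails at once if the house already on the wheel is tipped or leaves its cradle (angle between far_house's own z axis and vertical above 0.35 rad or height (world z) of far_house below 0.1 m or height (world z) of far_house above 0.125 m).
It also fails if it takes over 72 s, if anything falls off the work surface, if the arm or the gripper's body presses on something with over 40 N, if the wrist force passes 120 N, or if a joint passes its speed limit or range.

## Robot

A 7-joint arm with a two-finger parallel gripper is mounted at the origin on the work surface. World frame = base frame: x ahead of the robot, y to its left, z up, the work surface at z = 0. Lengths are in m, angles in rad, forces in N, time in s.
With the tool pointing down it reaches from about 0.4 to 0.85 m from the base axis. Payload 6.9 kg.
Tool frame: the origin (TCP) lies between the finger pads; the fingertips stand 17 mm ahead of it and the grasp point (between the pads) lies 2 mm behind it; z points along the fingers, y is the line along which they close (so a half turn about z gives the same grasp; the last joint's range is limited). The gripper opens to 85 mm and grips with 20 to 120 N. Pads are 22 mm wide; open, the fingers measure 114 mm over their backs; the gripper's body (76 mm by 85 mm) begins 54 mm behind the grasp point. The pads swing forward as they close: fully open they stand 13 mm farther back than shut.
Start: joints at [-1.24, 0.507, -0.238, 1.5, 0.126, 1.149, -0.155], TCP at [0.139, 0.609, 0.248] pointing down, gripper open.
Joint ranges: [-3.08, 3.08], [-0.24, 2.05], [-1.43, 1.35], [0, 2.5], [-1.52, 4.66], [0.17, 1.96], [-2.89, 2.89]. Speed limits (rad/s): [2.39, 2.39, 3.14, 3.14, 3.14, 3.14, 3.14].

## Interface

Orientations are given as a unit quaternion [x, y, z, w].
In Python, from workcell import robot gives the robot as it stands.
- The arm moves only by the tool jog_arm, never from a script. Its argument "motion" is text: rows parted by semicolons, each of 7 numbers parted by spaces: the closure, from -1 (fully open) to 1 (shut), then the shift along the world's x, y, z in units of 50 cm (1.0 is 50 cm), then the turn, a rotation vector about the world's x, y, z in units of pi rad (1.0 is pi rad). In form: gripper dx dy dz wx wy wz; .... A call has 1 to 10 rows; each row is the pose to reach, as a shift and turn from the pose commanded when the call began, turning the shorter way round; what a row does not reach only later rows make up. A row lasts 1/8 s, in which the tool goes at most 62.5 mm and 10.7 degrees, less where a joint would pass 70% of its speed; a pose out of reach is approached as far as the arm can. A call with a number of a shift or a turn outside -1 to 1 is refused whole. A call with a gripper value outside its range is refused whole. The fingers move at their own pace and stop on an object; the grip force is fixed at half the most. Time passes only in rows, so rows that repeat a pose let the fingers close. It gives the time, the measured TCP pose, the force, the opening and the grip force at its end, in the units of the state.
- robot.get_obs(): the state, without advancing time (a new reading comes with each control period).
- robot.snapshot(name): name is "scene" or "top"; returns (picture, depth): 480x640x3 uint8, red, green, blue; 480x640 float32, m along the optical axis (not along the pixel's ray), 0 where there is no reading.
- robot.camera_info(name): a dict with "K" (3x3 intrinsics, pixels), "k1" (the pictures are not rectified: a ray, as slopes to the right and down, at radius r is drawn at 1 + k1 r^2 times it, then the intrinsics apply), "rvec" (rotation vector, rad) and "tvec" (3), from world to camera coordinates, as OpenCV has them. Camera axes: x right, y down, z forward; pixel columns grow to the right and rows downward; lengths in m; the calibration is good to about 2 mm. A picture is of the moment at which its call begins. camera_info takes no time and is no camera call.
- robot.finish_job(): hands the job in; it is judged then, once.
The state is a dict: "time": time; "qpos": joint angles; "qvel": joint speeds; "tau": joint torques, N m; "eef_pos": TCP position; "tcp_rot": TCP orientation; "contact_force": force on the tool from outside, world axes, zero at the start; "wrist_torque": the same for the moment, N m; "grip_width": finger opening in m; "finger_force": force on a finger pad.
Only numpy, scipy, OpenCV 4.12 (cv2) and the standard library are available. Lean on these libraries where they do the work, as an engineer would, in place of code of your own. Each camera call takes 0.05 s, during which the arm holds its last target. There are 200 camera calls.

## Working session

There is one attempt and no reset: what is moved stays moved. The work goes in short steps, Python scripts to look and compute and a tool call to move; the robot and the scene stay as the last step left them, time stands still between calls to the robot, and variables do not carry over. Pictures are saved under pics/ and viewed, at most 10 in all, crops included, and the job is handed in when it is done.

Besides the shell and the picture viewer there is one more tool, called after "Call:" in YAML: its name, and indented under it one key for each argument. jog_arm: Moves the arm, as the interface text tells. Shifts and turns lie within -1 to 1; 1 stands for 50 cm of shift or pi rad of turn. Its arguments: {"type":"object","properties":{"motion":{"type":"string"}},"required":["motion"]}

```bash
mkdir -p pics; ls; cat > h.py <<'E'
import numpy as np, cv2
from workcell import robot
def ray(name,uv):
    c=robot.camera_info(name);K=np.array(c["K"]);uv=np.atleast_2d(np.array(uv,float))
    n=cv2.undistortPoints(uv[:,None],K,np.array([c["k1"],0,0,0.]))[:,0]
    R=cv2.Rodrigues(np.array(c["rvec"],float))[0];t=np.array(c["tvec"],float).ravel()
    return np.c_[n,np.ones(len(n))],R,t
def atz(name,uv,z):
    d,R,t=ray(name,uv);o=-R.T@t;w=d@R
    return o+w*((z-o[2])/w[:,2])[:,None]
def cloud(name,depth):
    v,u=np.mgrid[:480,:640];d,R,t=ray(name,np.c_[u.ravel(),v.ravel()])
    P=(d*depth.ravel()[:,None]-t)@R
    P[depth.ravel()==0]=np.nan
    return P.reshape(480,640,3)
E
python3 - <<'E'
from h import *
for n in("scene","top"):
    im,d=robot.snapshot(n);cv2.imwrite(f"pics/{n}0.png",im[:,:,::-1]);np.savez(f"{n}0.npz",im=im,d=d)
    print(n,robot.camera_info(n))
print(robot.get_obs())
E
```

```text
pics
scene {'K': array([[483.5495714 ,   0.        , 316.61718719],
       [  0.        , 483.5495714 , 239.79920385],
       [  0.        ,   0.        ,   1.        ]]), 'k1': -0.07457132561441629, 'rvec': array([ 2.1617527 ,  1.58161424, -0.44339757]), 'tvec': array([-0.20748321, -0.45514021,  1.34346008])}
top {'K': array([[616.48200981,   0.        , 311.45180027],
       [  0.        , 616.48200981, 238.96368043],
       [  0.        ,   0.        ,   1.        ]]), 'k1': -0.18283980856182178, 'rvec': array([ 2.19887262, -2.18351931,  0.07740527]), 'tvec': array([0.02080319, 0.65524228, 1.47399408])}
{'time': 0.1, 'qpos': array([-1.24054627,  0.50824464, -0.23748253,  1.50102272,  0.125698  ,
        1.14890609, -0.15478955]), 'qvel': array([ 1.91120343e-03, -1.71474215e-03, -1.20157555e-03, -2.24383777e-03,
       -3.43981854e-05,  2.04714094e-03,  1.10862107e-03]), 'tau': array([-4.50045249e-03, -6.21839976e+01, -2.19417125e+00, -2.50201178e+01,
        1.26025119e-02,  7.98172841e-03,  2.72551995e-05]), 'eef_pos': array([0.13929209, 0.60884955, 0.24752406]), 'tcp_rot': array([ 1.12149861e-01,  9.93690984e-01, -7.95469567e-04, -6.36853559e-05]), 'contact_force': array([-0.66844084,  0.68680542,  0.29122133]), 'wrist_torque': array([-0.02240816, -0.00651093,  0.0112202 ]), 'finger_force': 0.0, 'grip_width': 0.08509743759559416}
```

View pics/top0.png

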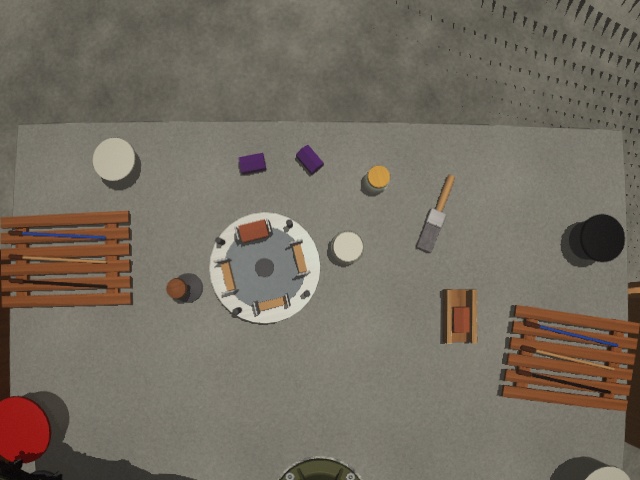

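View pics/scene0.png

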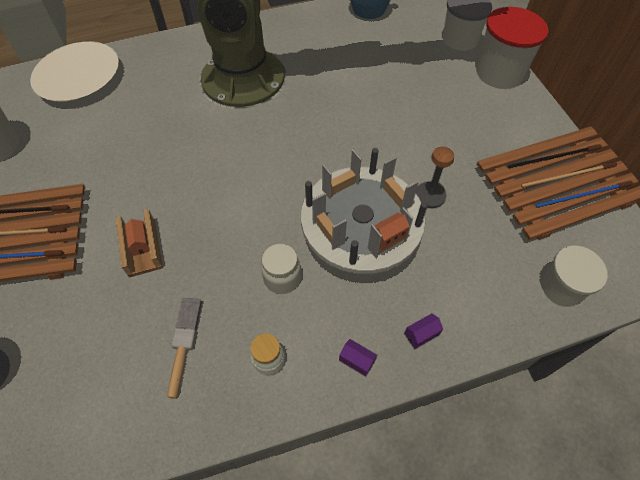

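The top view (image up = +x, left = +y) shows:
- The wheel is near (264,268), with the empty facing cradle at (271,303) and the far house at (254,231).
- The post is at (178,288), on the left, and the glaze pot is at (347,247).
- The house is in the trough at (461,319).
- Other objects are the purple look-alikes at (252,163) and (310,159), the jar at (377,178) and the brush at (437,212).

The only terracotta houses are the one in the trough and the one on the wheel. The trough one is the target. I'll confirm this with crops.

```bash
python3 - <<'E'
from h import *
a=np.load("top0.npz");im=a["im"][:,:,::-1]
w=cv2.resize(im[205:330,160:327],None,fx=4.79,fy=4.79,interpolation=cv2.INTER_CUBIC)[:600,:800]
t=cv2.resize(im[275:355,425:505],None,fx=7,fy=7,interpolation=cv2.INTER_CUBIC)
cv2.imwrite("pics/w.png",w);cv2.imwrite("pics/t.png",t)
P=cloud("top",a["d"])
print("house",P[319,461],"post",P[288,178],"hubdepth",P[268,264],"bench",P[370,400],"ridge",P[303,271], "far",P[231,254])
E
```

```text
house [ 0.46439658 -0.33106899  0.06190105] post [0.53544675 0.32034724 0.15833389] hubdepth [0.58266831 0.13498534 0.08843338] bench [ 0.33439611 -0.1954501  -0.00563936] ridge [0.50300313 0.11662755 0.11225926] far [0.66255382 0.15269113 0.16236892]
```

View pics/w.png

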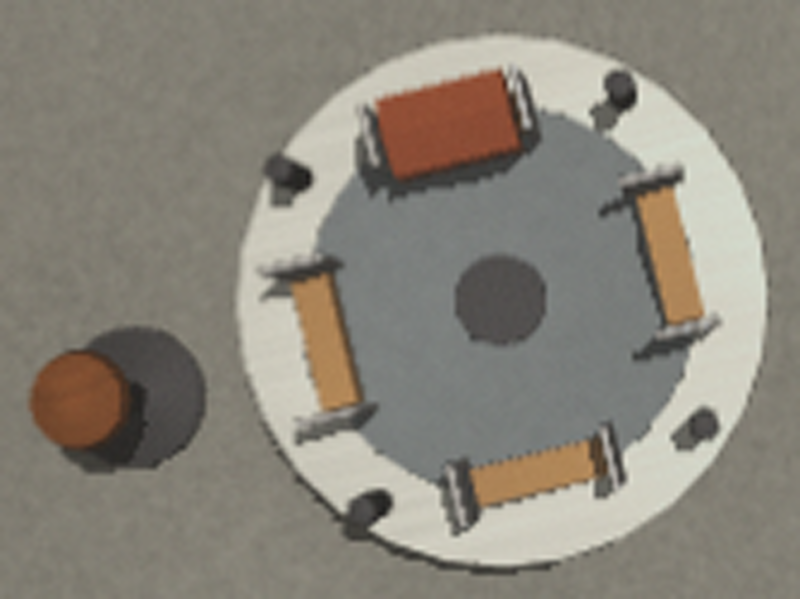

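View pics/t.png

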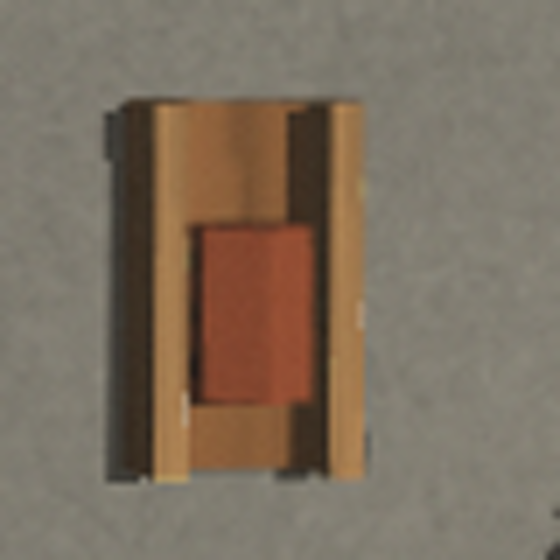

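The crops confirm it: the terracotta house sits in the trough at crop pixels (202–314, 227–402), and the facing cradle is empty with its ridge near (535,472). Next I'll measure precisely, using the picked pixels plus depth.

```bash
python3 - <<'E'
from h import *
W=lambda x,y:[160+(x+.5)/4.79-.5,205+(y+.5)/4.79-.5]
T=lambda x,y:[425+(x+.5)/7-.5,275+(y+.5)/7-.5]
print("hub",atz("top",W(501,300),.08)); post=atz("top",W(79,399),.150)[0]; print("post",post)
e=np.array([[238,300],[768,290],[501,35],[505,570]])
print("wheel edge",atz("top",[W(*p) for p in e],.08))
h=atz("top",[T(202,227),T(314,227),T(314,402),T(202,402)],.048)
print("house",h,h.mean(0))
t=atz("top",[T(153,101),T(366,101),T(366,478),T(153,478)],.048);print("trough",t,t.mean(0))
for n in("top","scene"):
    a=np.load(n+"0.npz");P=cloud(n,a["d"]).reshape(-1,3)
    b=(abs(P[:,0]-.335)<.05)&(abs(P[:,1]+.195)<.05);print(n,"bench z",np.nanmedian(P[b,2]))
    r=np.hypot(P[:,0]-.583,P[:,1]-.135)
    m=(P[:,2]>.145)&(P[:,2]<.163)&(r<.135)&(r>.10)
    Q=P[m];ang=np.arctan2(Q[:,1]-.135,Q[:,0]-.583)
    for k in range(8):
        s=(np.round((ang)/(np.pi/4))%8==k)
        if s.sum(): print(n,k,s.sum(),np.median(Q[s],0))
    m=(P[:,2]>.12)&(P[:,2]<.175)&(abs(P[:,0]-.535)<.04)&(abs(P[:,1]-.32)<.04);print("knob",m.sum(),(P[m].max(0)+P[m].min(0))/2,np.median(P[m],0))
    m=(P[:,2]>.04)&(abs(P[:,0]-.464)<.03)&(abs(P[:,1]+.331)<.017);print("house",m.sum(),(P[m].max(0)+P[m].min(0))/2)
E
```

```text
hub [[0.58459603 0.13514424 0.08      ]]
post [0.53546588 0.32641683 0.15      ]
wheel edge [[0.58344194 0.2636319  0.08      ]
 [0.59041409 0.00557827 0.08      ]
 [0.71386208 0.13666407 0.08      ]
 [0.45383903 0.13200355 0.08      ]]
house [[ 0.49235332 -0.31591437  0.048     ]
 [ 0.49220879 -0.35526352  0.048     ]
 [ 0.43212366 -0.35545538  0.048     ]
 [ 0.43242954 -0.31612104  0.048     ]] [ 0.46227883 -0.33568858  0.048     ]
trough [[ 0.53549773 -0.29876836  0.048     ]
 [ 0.53543895 -0.37367229  0.048     ]
 [ 0.40579865 -0.37399279  0.048     ]
 [ 0.4065189  -0.29916578  0.048     ]] [ 0.47081356 -0.3363998   0.048     ]
top bench z -0.0005912668666973198
top 0 49 [0.68388495 0.14553863 0.14861475]
top 1 54 [0.64729339 0.23047906 0.15280421]
top 2 3 [0.59580528 0.24012711 0.16209368]
top 3 34 [0.48626397 0.19408247 0.15316895]
top 4 1 [0.48065119 0.14409795 0.16258574]
top 5 32 [0.52727581 0.03620996 0.15459119]
top 6 1 [0.57340263 0.03104802 0.16125902]
top 7 32 [0.68368403 0.07611664 0.15503526]
knob 341 [0.53504189 0.32717775 0.1461711 ] [0.53532635 0.32549334 0.15079182]
house 342 [ 0.46344783 -0.33137131  0.05476687]
scene bench z 0.000319533796233745
scene 0 99 [0.68431937 0.14007072 0.14832368]
scene 1 106 [0.66608143 0.19512976 0.15194267]
scene 2 13 [0.59800158 0.23731258 0.15662216]
scene 3 56 [0.49021755 0.19273614 0.15294328]
scene 4 5 [0.48281109 0.14321564 0.1523854 ]
scene 5 62 [0.52746352 0.03553633 0.15400355]
scene 6 22 [0.57481654 0.03108766 0.15306956]
scene 7 83 [0.68194403 0.0719046  0.15419787]
knob 394 [0.53555466 0.325172   0.1408438 ] [0.5426053  0.32108538 0.15019386]
house 425 [ 0.46402818 -0.33213486  0.05416576]
```

```bash
cat >> h.py <<'E'
def proj(n,P):
    c=robot.camera_info(n)
    return cv2.projectPoints(np.array(P,float),np.array(c["rvec"],float),np.array(c["tvec"],float),np.array(c["K"]),np.array([c["k1"],0,0,0.]))[0][:,0]
def wheelmodel(hx,hy,yaw):
    L=[];c,s=np.cos(yaw),np.sin(yaw);R=np.array([[c,-s],[s,c]])
    tw=lambda p:[[*(R@np.array(q[:2])+[hx,hy]),q[2]] for q in p]
    t=np.linspace(0,2*np.pi,60)
    L.append(tw([[.13*np.cos(a),.13*np.sin(a),.08] for a in t]))
    for k in range(4):
        a=k*np.pi/2;ck,sk=np.cos(a),np.sin(a)
        rt=lambda p:tw([[ck*x-sk*y,sk*x+ck*y,z] for x,y,z in p])
        L.append(rt([[-.094,-.032,.11],[-.076,-.032,.11],[-.076,.032,.11],[-.094,.032,.11],[-.094,-.032,.11]]))
        for s_ in(-1,1): L.append(rt([[-.1,s_*.034,.166],[-.07,s_*.034,.166],[-.07,s_*.038,.166],[-.1,s_*.038,.166],[-.1,s_*.034,.166]]))
        p=.115/2**.5
        L.append(rt([[-p+.007*np.cos(b),p+.007*np.sin(b),.155] for b in t]))
    L.append(tw([[.024*np.cos(b),.2+.024*np.sin(b),.145] for b in t]))
    return L
def overlay(n,im,L,x0,y0,w,h,f):
    o=cv2.resize(im[y0:y0+h,x0:x0+w,::-1],None,fx=f,fy=f,interpolation=cv2.INTER_CUBIC)
    for l in L:
        q=(proj(n,l)-[x0,y0]+.5)*f-.5
        cv2.polylines(o,[np.round(q*8).astype(np.int32)],False,(0,255,0),1,cv2.LINE_AA,3)
    return o
E
python3 - <<'E'
from h import *
L=wheelmodel(.584,.1347,np.radians(14.4))
a=overlay("top",np.load("top0.npz")["im"],L,160,205,167,125,3.2)
b=overlay("scene",np.load("scene0.npz")["im"],L,295,140,167,140,3.2)
cv2.imwrite("pics/ov.png",cv2.resize(np.vstack([a,b])[:, :],None,fx=1,fy=1)[:848] if 0 else np.hstack([cv2.resize(a,(400,300)),cv2.resize(b,(400,335))[:300]]))
cv2.imwrite("pics/ovb.png",overlay("scene",np.load("scene0.npz")["im"],L,295,140,167,125,4.79))
cv2.imwrite("pics/ova.png",overlay("top",np.load("top0.npz")["im"],L,160,205,167,125,4.79))
E
```

```text
(no output)
```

View pics/ova.png

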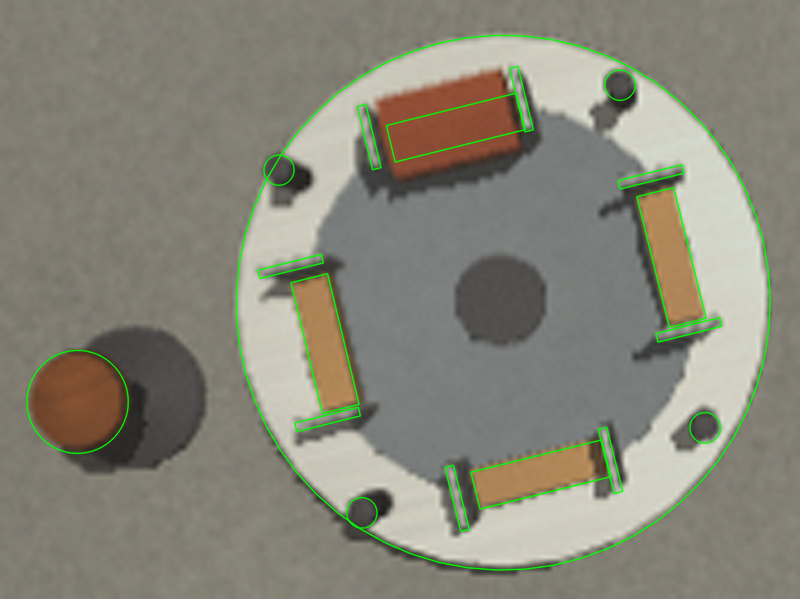

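View pics/ovb.png

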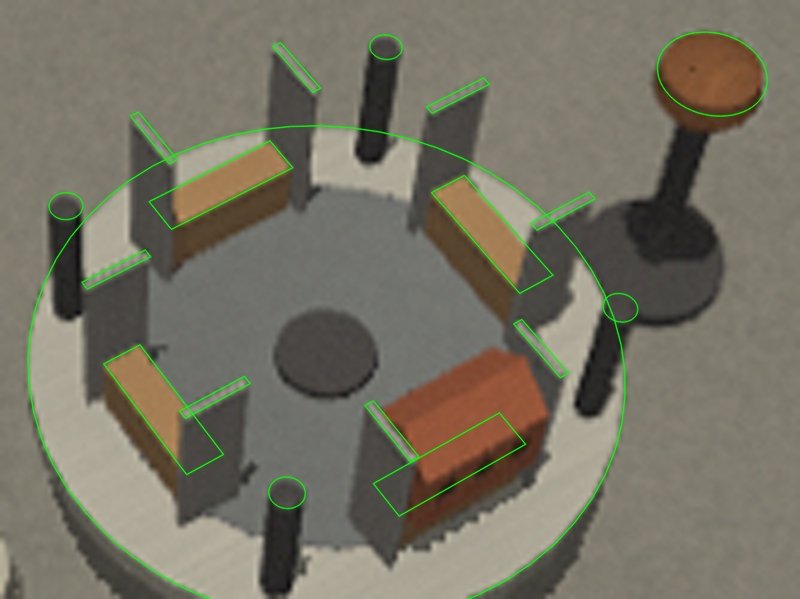

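The overlay fits both views to about 1 mm: hub (0.5845, 0.1347), yaw 14.4°, cradle (0.502, 0.1135), post on the left, and house (0.4625, −0.3357). Now I'll move towards the trough.

Call:
jog_arm:
  motion: "-1 0.622 -0.678 0.1 0 0 -0.214; -1 0.622 -0.678 0.1 0 0 -0.214; -1 0.622 -0.678 0.1 0 0 -0.214; -1 0.622 -0.678 0.1 0 0 -0.214; -1 0.622 -0.678 0.1 0 0 -0.214; -1 0.622 -0.678 0.1 0 0 -0.214; -1 0.622 -0.678 0.1 0 0 -0.214; -1 0.622 -0.678 0.1 0 0 -0.214; -1 0.622 -0.678 0.1 0 0 -0.214; -1 0.622 -0.678 0.1 0 0 -0.214"

```text
time: 1.35
eef_pos: [0.4494, 0.2713, 0.2979]
tcp_rot: [0.433, 0.901, -0.0, -0.001]
contact_force: [-0.6, -0.3, -0.4]
grip_width: 0.0853
finger_force: 0.0
```

Call:
jog_arm:
  motion: "-1 0.1 -0.74 0 0 0 -0.214; -1 0.1 -0.74 0 0 0 -0.214; -1 0.1 -0.74 0 0 0 -0.214; -1 0.1 -0.74 0 0 0 -0.214; -1 0.1 -0.74 0 0 0 -0.214; -1 0.1 -0.74 0 0 0 -0.214; -1 0.1 -0.74 0 0 0 -0.214; -1 0.1 -0.74 0 0 0 -0.214; -1 0.1 -0.74 0 0 0 -0.214; -1 0.1 -0.74 0 0 0 -0.214"

```text
time: 2.6
eef_pos: [0.5005, -0.0981, 0.2983]
tcp_rot: [0.706, 0.709, 0.0, -0.0]
contact_force: [-0.7, 1.3, -0.1]
grip_width: 0.0854
finger_force: 0.0
```

```bash
cat > s.py <<'E'
from h import *
from scipy.spatial.transform import Rotation as R
import sys
o=robot.get_obs();y=R.from_quat(o["tcp_rot"]).as_matrix()
print("t",o["time"],"p",o["eef_pos"].round(4),"closing deg",np.degrees(np.arctan2(y[1,1],y[0,1])).round(2),"tilt",y[:2,2].round(4),"q",o["qpos"].round(2))
if len(sys.argv)>3:
    p=np.array(list(map(float,sys.argv[1:4])));print("shift units",((p-o["eef_pos"])/.5).round(4))
E
python3 s.py .4625 -.3357 .15
```

```text
t 2.6 p [ 0.5005 -0.0981  0.2983] closing deg 0.24 tilt [-0.0001  0.0005] q [-0.1   0.3   0.34  1.72 -0.11  1.15  0.27]
shift units [-0.0759 -0.4753 -0.2965]
```

Call:
jog_arm:
  motion: "-1 -0.076 -0.472 -0.296 0 0 -0.001; -1 -0.076 -0.472 -0.296 0 0 -0.001; -1 -0.076 -0.472 -0.296 0 0 -0.001; -1 -0.076 -0.472 -0.296 0 0 -0.001; -1 -0.076 -0.472 -0.296 0 0 -0.001; -1 -0.076 -0.472 -0.296 0 0 -0.001; -1 -0.076 -0.472 -0.296 0 0 -0.001; -1 -0.076 -0.472 -0.296 0 0 -0.001"

```text
time: 3.6
eef_pos: [0.4635, -0.3342, 0.151]
tcp_rot: [0.707, 0.707, 0.001, 0.0]
contact_force: [-0.6, 0.1, 0.5]
grip_width: 0.085
finger_force: 0.0
```

```bash
python3 s.py .4625 -.3357 .04
```

```text
t 3.6 p [ 0.4635 -0.3342  0.151 ] closing deg 0.05 tilt [0.0013 0.0002] q [ 0.37  0.54  0.34  1.78 -0.23  0.86  0.81]
shift units [-0.0019 -0.0029 -0.2221]
```

Call:
jog_arm:
  motion: "-1 -0.002 -0.002 -0.06 0 0 0; -1 -0.002 -0.002 -0.12 0 0 0; -1 -0.002 -0.002 -0.16 0 0 0; -1 -0.002 -0.002 -0.2 0 0 0; -1 -0.002 -0.002 -0.22 0 0 0; -1 -0.002 -0.002 -0.22 0 0 0; 1 -0.002 -0.002 -0.22 0 0 0; 1 -0.002 -0.002 -0.22 0 0 0; 1 -0.002 -0.002 -0.22 0 0 0; 1 -0.002 -0.002 -0.22 0 0 0"

```text
time: 4.85
eef_pos: [0.462, -0.3372, 0.0416]
tcp_rot: [0.708, 0.707, 0.0, 0.001]
contact_force: [0.0, 0.9, 5.3]
grip_width: 0.0589
finger_force: 65.2
```

Call:
jog_arm:
  motion: "1 0 0 0 0 0 0; 1 0 0 0.04 0 0 0; 1 0 0 0.1 0 0 0; 1 0 0 0.2 0 0 0; 1 0 0 0.24 0 0 0; 1 0 0 0.24 0 0 0"

```text
time: 5.6
eef_pos: [0.462, -0.3373, 0.1621]
tcp_rot: [0.708, 0.706, 0.0, 0.002]
contact_force: [-0.5, -0.1, -2.5]
grip_width: 0.059
finger_force: 65.0
```

Call:
jog_arm:
  motion: "1 -0.02 0.1 0 0 0 -0.05; 1 -0.02 0.2 0 0 0 -0.1; 1 -0.02 0.3 0 0 0 -0.15; 1 -0.02 0.41 0 0 0 -0.2; 1 -0.02 0.41 0 0 0 -0.25; 1 -0.02 0.41 0 0 0 -0.3; 1 -0.02 0.41 0 0 0 -0.35; 1 -0.02 0.41 0 0 0 -0.4; 1 -0.02 0.41 0 0 0 -0.42; 1 -0.02 0.41 0 0 0 -0.42"

```text
time: 6.85
eef_pos: [0.4507, -0.1314, 0.1592]
tcp_rot: [0.992, 0.125, -0.001, -0.0]
contact_force: [0.1, -0.1, -1.8]
grip_width: 0.0594
finger_force: 65.1
```

```bash
python3 s.py .45 -.13 .0285
```

```text
t 6.85 p [ 0.4507 -0.1314  0.1592] closing deg -75.66 tilt [-0.0021 -0.0002] q [-0.29  0.47  0.76  2.03 -0.44  0.81 -0.59]
shift units [-0.0014  0.0028 -0.2615]
```

Call:
jog_arm:
  motion: "1 0 0 -0.08 0 0 0; 1 0 0 -0.16 0 0 0; 1 0 0 -0.22 0 0 0; 1 0 0 -0.245 0 0 0; 1 0 0 -0.25 0 0 0; 1 0 0 -0.252 0 0 0; 1 0 0 -0.254 0 0 0"

```text
time: 7.72
eef_pos: [0.4519, -0.1319, 0.0341]
tcp_rot: [0.992, 0.125, 0.001, 0.0]
contact_force: [0.1, 0.6, -1.9]
grip_width: 0.0595
finger_force: 65.2
```

Call:
jog_arm:
  motion: "1 0 0 -0.002 0 0 0; 1 0 0 -0.004 0 0 0; 1 0 0 -0.006 0 0 0; 1 0 0 -0.007 0 0 0; 1 0 0 -0.007 0 0 0"

```text
time: 8.35
eef_pos: [0.4513, -0.1317, 0.0297]
tcp_rot: [0.992, 0.124, -0.0, -0.0]
contact_force: [0.7, 0.2, -1.7]
grip_width: 0.0588
finger_force: 65.2
```

Call:
jog_arm:
  motion: "1 0 0 -0.002 0 0 0; 1 0 0 -0.002 0 0 0; -1 0 0 -0.002 0 0 0; -1 0 0 -0.002 0 0 0; -1 0 0 -0.002 0 0 0; -1 0 0 -0.002 0 0 0; -1 0 0 -0.002 0 0 0"

```text
time: 9.22
eef_pos: [0.4513, -0.1318, 0.0287]
tcp_rot: [0.992, 0.124, -0.0, -0.0]
contact_force: [0.6, 0.2, -0.3]
grip_width: 0.0853
finger_force: 0.0
```

Call:
jog_arm:
  motion: "-1 0 0 0.1 0 0 0; -1 0 0 0.22 0 0 0; -1 0 0 0.22 0 0 0.05; -1 -0.15 0 0.22 0 0 0.1; -1 -0.2 0 0.22 0 0 0.15; -1 -0.2 0 0.22 0 0 0.2; -1 -0.2 0 0.22 0 0 0.25; -1 -0.2 0 0.22 0 0 0.3; -1 -0.2 0 0.22 0 0 0.35; -1 -0.2 0 0.22 0 0 0.4"

```text
time: 10.48
eef_pos: [0.3512, -0.1318, 0.1388]
tcp_rot: [0.728, 0.686, 0.0, 0.0]
contact_force: [0.3, -0.7, -0.5]
grip_width: 0.0853
finger_force: 0.0
```

```bash
python3 s.py .45 -.13 .15; python3 - <<'E'
from h import *
for n in("scene","top"):
    im,d=robot.snapshot(n);np.savez(f"{n}1.npz",im=im,d=d)
    P=cloud(n,d)
    m=(P[...,2]>.025)&(P[...,2]<.06)&(np.hypot(P[...,0]-.4513,P[...,1]+.1317)<.05)
    Q=P[m];r=cv2.minAreaRect((Q[:,:2]*1000).astype(np.float32));print(n,m.sum(),Q[:,2].max(),r)
u,v=proj("top",[[.4513,-.1317,.03]])[0].astype(int);s,w=proj("scene",[[.4513,-.1317,.03]])[0].astype(int)
a=np.load("top1.npz")["im"][v-30:v+30,u-40:u+40,::-1];b=np.load("scene1.npz")["im"][w-30:w+30,s-40:s+40,::-1]
print(u,v,s,w)
cv2.imwrite("pics/b.png",cv2.resize(np.hstack([a,b]),None,fx=5,fy=5,interpolation=cv2.INTER_CUBIC))
E
```

```text
t 10.475 p [ 0.3512 -0.1318  0.1388] closing deg -3.41 tilt [0.0001 0.    ] q [-0.01  0.31  0.4   2.27 -0.21  0.6   0.48]
shift units [0.1975 0.0035 0.0224]
scene 473 0.056039436631246414 ((452.03265380859375, -132.1243896484375), (40.91010665893555, 61.0432014465332), 12.18045425415039)
top 407 0.0564177600581844 ((451.263427734375, -131.45123291015625), (39.291011810302734, 60.753028869628906), 14.574467658996582)
376 323 228 210
```

View pics/b.png

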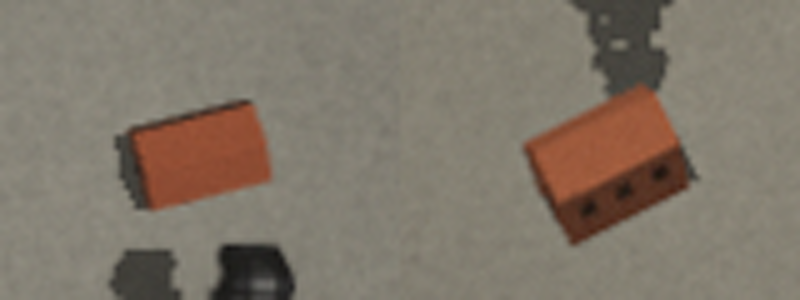

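The left crop (top view) shows the house upright on the bench, roof at (200,155). The right crop (scene view) shows it at (605,165). Depth puts it at (0.4515, −0.1318), yaw 14.5°. Now I'll regrip it by its long sides.

Call:
jog_arm:
  motion: "-1 0.1 0 0 0 0 0.05; -1 0.2 0 0 0 0 0.099; -1 0.2 0 0 0 0 0.099; -1 0.2 0 0 0 0 0.099; -1 0.2 0 -0.06 0 0 0.099; -1 0.2 0 -0.12 0 0 0.099; -1 0.2 0 -0.17 0 0 0.099; -1 0.2 0 -0.2 0 0 0.099; -1 0.2 0 -0.215 0 0 0.099; -1 0.2 0 -0.22 0 0 0.099"

```text
time: 11.82
eef_pos: [0.4507, -0.1319, 0.0288]
tcp_rot: [0.615, 0.788, -0.0, -0.0]
contact_force: [0.4, 0.3, -0.2]
grip_width: 0.0856
finger_force: 0.0
```

```bash
python3 s.py .4515 -.1318 .024
```

```text
t 11.825 p [ 0.4507 -0.1319  0.0288] closing deg 14.04 tilt [-0.0007 -0.0001] q [ 0.1   0.6   0.19  2.16 -0.28  0.41  0.76]
shift units [ 0.0017  0.0001 -0.0097]
```

Call:
jog_arm:
  motion: "-1 0.001 0 -0.008 0 0 0.002; -1 0.001 0 -0.008 0 0 0.002; 1 0.001 0 -0.008 0 0 0.002; 1 0.001 0 -0.008 0 0 0.002; 1 0.001 0 -0.008 0 0 0.002; 1 0.001 0 -0.008 0 0 0.002; 1 0.001 0 -0.008 0 0 0.002; 1 0.001 0 -0.008 0 0 0.002"

```text
time: 12.82
eef_pos: [0.4519, -0.1317, 0.0251]
tcp_rot: [0.612, 0.791, 0.0, 0.0]
contact_force: [-0.4, 0.1, 6.6]
grip_width: 0.0374
finger_force: 60.4
```

```bash
python3 s.py .502 .1135 .2
```

```text
t 12.825 p [ 0.4519 -0.1317  0.0251] closing deg 14.47 tilt [0.0004 0.    ] q [ 0.11  0.61  0.18  2.16 -0.28  0.4   0.77]
shift units [0.1001 0.4905 0.3497]
```

Call:
jog_arm:
  motion: "1 0 0 0 0 0 0; 1 0 0 0.05 0 0 0; 1 0 0 0.15 0 0 0; 1 0 0 0.25 0 0 0; 1 0 0 0.35 0 0 0; 1 0 0 0.4 0 0 0; 1 0.03 0.1 0.4 0 0 0; 1 0.05 0.2 0.4 0 0 0; 1 0.07 0.3 0.4 0 0 0; 1 0.07 0.3 0.4 0 0 0"

```text
time: 14.08
eef_pos: [0.4869, 0.0231, 0.2242]
tcp_rot: [0.609, 0.793, 0.0, -0.001]
contact_force: [-0.1, -0.6, -1.4]
grip_width: 0.0371
finger_force: 60.7
```

Call:
jog_arm:
  motion: "1 0.01 0.06 0 0 0 0; 1 0.02 0.12 0 0 0 0; 1 0.03 0.17 0 0 0 0; 1 0.03 0.19 0 0 0 0; 1 0.03 0.19 0 0 0 0; 1 0.03 0.19 0 0 0 0"

```text
time: 14.82
eef_pos: [0.5017, 0.1117, 0.2248]
tcp_rot: [0.613, 0.79, -0.0, 0.0]
contact_force: [0.0, 0.0, -1.0]
grip_width: 0.0371
finger_force: 60.7
```

```bash
python3 s.py .502 .1135 .18; python3 - <<'E'
from h import *
im,d=robot.snapshot("scene");np.savez("scene2.npz",im=im,d=d)
p=robot.get_obs()["eef_pos"];b=p[2]-.0251
a=np.radians(14.4);ex=np.array([np.cos(a),np.sin(a)]);ey=np.array([-np.sin(a),np.cos(a)])
pt=lambda x,y,z:[*(p[:2]+x*ex+y*ey),b+z]
L=wheelmodel(.5845,.1347,a)
L+= [[pt(x,-.03,0),pt(x,-.03,.036),pt(x,.03,.036),pt(x,.03,0),pt(x,-.03,0)] for x in(-.019,.019)]+[[pt(0,-.03,.052),pt(0,.03,.052)]]
cv2.imwrite("pics/c.png",overlay("scene",im,L,280,80,167,125,4.79))
E
```

```text
t 14.825 p [0.5017 0.1117 0.2248] closing deg 14.38 tilt [-0.0002 -0.0008] q [-0.46  0.37  0.27  1.83 -0.12  0.96  0.11]
shift units [ 0.0007  0.0037 -0.0896]
```

View pics/c.png

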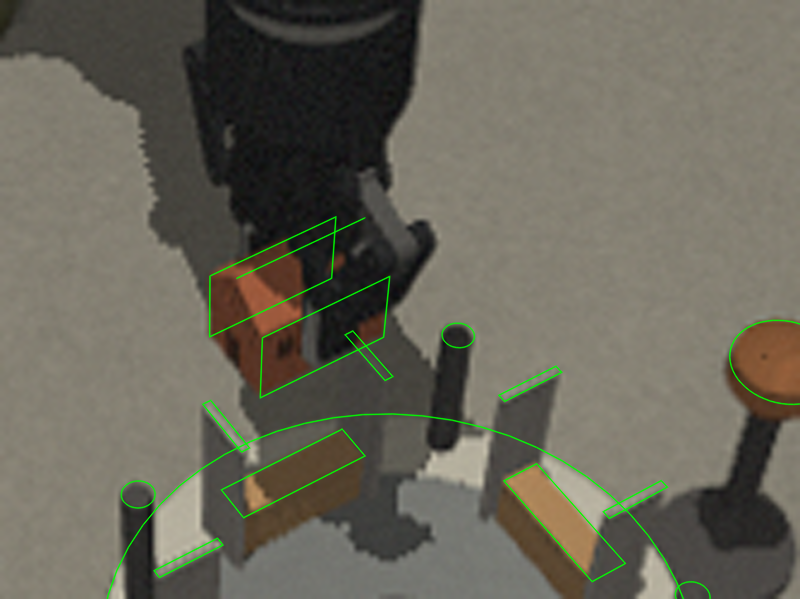

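```bash
python3 - <<'E'
from h import *
a=np.radians(14.4);ex=np.array([np.cos(a),np.sin(a)]);ey=np.array([-np.sin(a),np.cos(a)])
def rep(f,c,zlo,zhi,lab):
    z=np.load(f);P=cloud("scene",z["d"]).reshape(-1,3);im=z["im"].reshape(-1,3).astype(int)
    d=P[:,:2]-c;x=d@ex;y=d@ey
    m=(im[:,0]>1.5*im[:,2])&(im[:,0]>40)&(P[:,2]>zlo)&(P[:,2]<zhi)&(abs(x)<.05)&(abs(y)<.06)
    print(lab,m.sum(),"x",np.percentile(x[m],[1,50,99]).round(4),"y",np.percentile(y[m],[1,3,97,99]).round(4),"z",np.percentile(P[m,2],[1,99]).round(4))
rep("scene2.npz",np.array([.5017,.1117]),.19,.27,"held rel TCP")
rep("scene1.npz",np.array([.4515,-.1318]),.005,.07,"bench rel est")
rep("scene0.npz",np.array([.5845,.1347])+.085*ex,.12,.18,"far house rel its cradle")
E
```

```text
held rel TCP 501 x [-0.0187  0.0081  0.0237] y [-0.0314 -0.031   0.0212  0.0273] z [0.2013 0.2539]
bench rel est 597 x [-0.0162  0.0117  0.0196] y [-0.0304 -0.0301  0.0277  0.0294] z [0.0054 0.0538]
far house rel its cradle 709 x [-0.0189  0.0078  0.0181] y [-0.03   -0.0293  0.0288  0.0302] z [0.1213 0.163 ]
```

Call:
jog_arm:
  motion: "1 0.001 0.005 -0.02 0 0 0; 1 0.001 0.005 -0.04 0 0 0; 1 0.001 0.005 -0.04 0 0 0; 1 0.001 0.005 -0.04 0 0 0"

```text
time: 15.38
eef_pos: [0.5024, 0.1157, 0.2047]
tcp_rot: [0.612, 0.791, -0.0, -0.0]
contact_force: [0.3, 0.1, -1.4]
grip_width: 0.0372
finger_force: 60.7
```

```bash
python3 s.py .502 .1142 .145
```

```text
t 15.375 p [0.5024 0.1157 0.2047] closing deg 14.47 tilt [-0.0003 -0.0002] q [-0.46  0.39  0.26  1.86 -0.12  0.91  0.11]
shift units [-0.0007 -0.0029 -0.1193]
```

Call:
jog_arm:
  motion: "1 -0.001 -0.003 -0.02 0 0 0; 1 -0.001 -0.003 -0.04 0 0 0; 1 -0.001 -0.003 -0.06 0 0 0; 1 -0.001 -0.003 -0.08 0 0 0; 1 -0.001 -0.003 -0.1 0 0 0; 1 -0.001 -0.003 -0.11 0 0 0; 1 -0.001 -0.003 -0.11 0 0 0"

```text
time: 16.25
eef_pos: [0.5017, 0.1142, 0.1494]
tcp_rot: [0.612, 0.791, -0.0, -0.0]
contact_force: [-0.0, 0.6, -1.8]
grip_width: 0.0375
finger_force: 60.7
```

```bash
python3 s.py .502 .1142 .1355
```

```text
t 16.25 p [0.5017 0.1142 0.1494] closing deg 14.47 tilt [-0.0007 -0.0002] q [-0.44  0.46  0.24  1.93 -0.15  0.77  0.14]
shift units [ 0.0006  0.     -0.0278]
```

Base is at about 0.124. I'll lower it to the ridge slowly.

Call:
jog_arm:
  motion: "1 0 0 -0.008 0 0 0; 1 0 0 -0.016 0 0 0; 1 0 0 -0.021 0 0 0; 1 0 0 -0.024 0 0 0; 1 0 0 -0.026 0 0 0; 1 0 0 -0.026 0 0 0"

```text
time: 17.0
eef_pos: [0.5018, 0.1143, 0.1368]
tcp_rot: [0.612, 0.791, -0.0, -0.0]
contact_force: [0.5, 0.7, -1.8]
grip_width: 0.0371
finger_force: 60.7
```

Call:
jog_arm:
  motion: "1 0 0 -0.001 0 0 0; 1 0 0 -0.002 0 0 0; 1 0 0 -0.003 0 0 0; 1 0 0 -0.003 0 0 0"

```text
time: 17.5
eef_pos: [0.5018, 0.1142, 0.1353]
tcp_rot: [0.612, 0.791, -0.0, -0.0]
contact_force: [-0.7, -0.2, -1.6]
grip_width: 0.0372
finger_force: 60.7
```

Call:
jog_arm:
  motion: "1 0 0 -0.001 0 0 0; 1 0 0 -0.001 0 0 0; -0.4 0 0 -0.001 0 0 0; -0.4 0 0 -0.001 0 0 0; -0.4 0 0 -0.001 0 0 0; -0.4 0 0 -0.001 0 0 0; -0.4 0 0 -0.001 0 0 0; -0.4 0 0 -0.001 0 0 0"

```text
time: 18.5
eef_pos: [0.5018, 0.1142, 0.1348]
tcp_rot: [0.612, 0.791, -0.0, -0.0]
contact_force: [0.9, 0.2, 0.2]
grip_width: 0.0598
finger_force: 0.0
```

Call:
jog_arm:
  motion: "-0.4 0 0 0.02 0 0 0; -0.4 0 0 0.06 0 0 0; -0.4 0 0 0.12 0 0 0; -0.4 0 0 0.2 0 0 0; -0.4 0 0 0.2 0 0 0; -0.4 -0.1 0.1 0.2 0 0 0; -0.4 -0.2 0.2 0.2 0 0 0; -0.4 -0.2 0.3 0.2 0 0 0; -0.4 -0.2 0.3 0.2 0 0 0"

```text
time: 19.62
eef_pos: [0.3996, 0.2693, 0.2344]
tcp_rot: [0.609, 0.793, 0.0, -0.001]
contact_force: [0.2, -0.8, 0.2]
grip_width: 0.0599
finger_force: 0.0
```

```bash
python3 s.py .4855 .193 .24; python3 - <<'E'
from h import *
for n in("scene","top"):
    im,d=robot.snapshot(n);np.savez(f"{n}3.npz",im=im,d=d)
L=wheelmodel(.5845,.1347,np.radians(14.4))
o=[overlay(n,np.load(n+"3.npz")["im"],L,x,y,105,150,3.8) for n,x,y in(("top",215,200),("scene",300,130))]
cv2.imwrite("pics/d.png",np.hstack(o))
E
```

```text
t 19.625 p [0.3996 0.2693 0.2344] closing deg 14.98 tilt [-0.001   0.0019] q [-0.8   0.3   0.21  1.89 -0.08  0.96 -0.29]
shift units [ 0.1719 -0.1527  0.0111]
```

View pics/d.png

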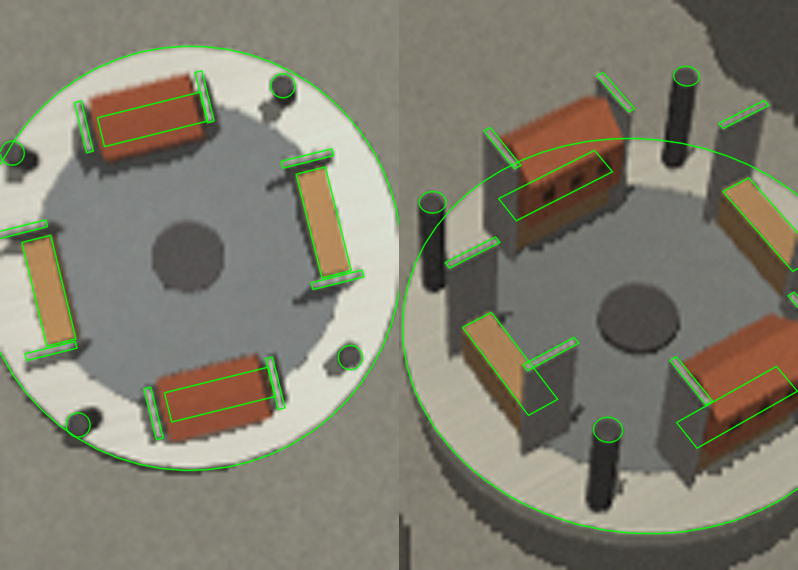

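The house stands in the facing cradle, centred between the plates: top crop (215,400), scene crop (565,165). The wheel is still on its click. Next I'll straddle peg_left at (0.4855, 0.193).

Call:
jog_arm:
  motion: "0.4 0 0 0.01 0 0 0.05; 0.4 0.05 -0.05 0.01 0 0 0.1; 0.4 0.1 -0.1 0.01 0 0 0.15; 0.4 0.15 -0.13 0.01 0 0 0.2; 0.4 0.172 -0.152 0.01 0 0 0.247; 0.4 0.172 -0.152 0.01 0 0 0.247; 0.4 0.172 -0.152 0.01 0 0 0.247; 0.4 0.172 -0.152 0.01 0 0 0.247"

```text
time: 20.72
eef_pos: [0.4872, 0.1887, 0.2398]
tcp_rot: [0.268, 0.963, 0.0, -0.0]
contact_force: [-0.1, 0.5, -0.0]
grip_width: 0.0257
finger_force: 0.0
```

```bash
python3 s.py .4855 .193 .145
```

```text
t 20.725 p [0.4872 0.1887 0.2398] closing deg 58.88 tilt [-0.0004  0.0001] q [-0.47  0.35  0.08  1.78 -0.03  1.01  0.65]
shift units [-0.0034  0.0086 -0.1895]
```

Call:
jog_arm:
  motion: "0.4 -0.003 0.009 -0.05 0 0 0.003; 0.4 -0.003 0.009 -0.1 0 0 0.003; 0.4 -0.003 0.009 -0.1 0 0 0.003; 0.4 -0.003 0.009 -0.12 0 0 0.003; 0.4 -0.003 0.009 -0.14 0 0 0.003; 0.4 -0.003 0.009 -0.16 0 0 0.003; 0.4 -0.003 0.009 -0.18 0 0 0.003; 0.4 -0.003 0.009 -0.19 0 0 0.003; 0.4 -0.003 0.009 -0.19 0 0 0.003"

```text
time: 21.85
eef_pos: [0.4862, 0.1927, 0.1444]
tcp_rot: [0.263, 0.965, -0.0, -0.0]
contact_force: [-0.4, 0.3, 0.8]
grip_width: 0.0253
finger_force: 0.0
```

```bash
python3 s.py; python3 - <<'E'
from h import *
o=robot.get_obs();p=o["eef_pos"][:2]
print("start pt offset from peg",(p-[.4855,.1932])*1000,o["contact_force"])
f=lambda a:np.array([.5845,.1347])+.115*np.array([np.cos(np.radians(a)),np.sin(np.radians(a))])
for k in range(0,106,5): print(k,((f(149.4-k)-p)/.5).round(3),round(-k/180,3))
E
```

```text
t 21.85 p [0.4862 0.1927 0.1444] closing deg 59.48 tilt [-0.0007 -0.0004] q [-0.47  0.46  0.06  1.91 -0.04  0.77  0.66]
start pt offset from peg [ 0.68550728 -0.54278671] [-0.38914225  0.28412891  0.76370848]
0 [-0.001  0.001] 0.0
5 [0.01  0.018] -0.028
10 [0.022 0.034] -0.056
15 [0.036 0.048] -0.083
20 [0.051 0.062] -0.111
25 [0.067 0.074] -0.139
30 [0.084 0.084] -0.167
35 [0.102 0.094] -0.194
40 [0.12  0.101] -0.222
45 [0.139 0.107] -0.25
50 [0.159 0.111] -0.278
55 [0.179 0.113] -0.306
60 [0.199 0.114] -0.333
65 [0.219 0.113] -0.361
70 [0.239 0.11 ] -0.389
75 [0.258 0.106] -0.417
80 [0.278 0.099] -0.444
85 [0.296 0.092] -0.472
90 [0.314 0.082] -0.5
95 [0.331 0.071] -0.528
100 [0.346 0.059] -0.556
105 [0.361 0.045] -0.583
```

Call:
jog_arm:
  motion: "0.58 0 0 0 0 0 0; 0.58 0 0 0 0 0 0; 0.58 0.01 0.018 0 0 0 -0.028; 0.58 0.022 0.034 0 0 0 -0.056; 0.58 0.036 0.048 0 0 0 -0.083; 0.58 0.051 0.062 0 0 0 -0.111; 0.58 0.067 0.074 0 0 0 -0.139; 0.58 0.084 0.084 0 0 0 -0.167; 0.58 0.093 0.089 0 0 0 -0.18; 0.58 0.102 0.094 0 0 0 -0.194"

```text
time: 23.1
eef_pos: [0.5373, 0.2396, 0.1448]
tcp_rot: [0.541, 0.841, -0.0, -0.0]
contact_force: [-0.8, -2.1, -0.1]
grip_width: 0.0179
finger_force: 0.6
```

```bash
python3 s.py; python3 - <<'E'
from h import *
o=robot.get_obs();p=o["eef_pos"][:2];d=p-[.5845,.1347];a=149.4-np.degrees(np.arctan2(d[1],d[0]))
print("turned",a,"r",np.hypot(*d),o["contact_force"],o["grip_width"])
g=lambda a:.115*np.array([np.cos(np.radians(149.4-a)),np.sin(np.radians(149.4-a))])
for k in range(35,96,5): print(k,((g(k)-g(35))/.5).round(3),round(-(k-35)/180,3))
E
```

```text
t 23.1 p [0.5373 0.2396 0.1448] closing deg 24.48 tilt [-0.0004 -0.0002] q [-0.61  0.56  0.24  1.74 -0.17  0.86  0.13]
turned 35.182097731723346 r 0.11506583894767931 [-0.77354105 -2.14341427 -0.0615542 ] 0.017882198371913377
35 [0. 0.] 0.0
40 [0.019 0.007] -0.028
45 [0.038 0.013] -0.056
50 [0.057 0.017] -0.083
55 [0.077 0.02 ] -0.111
60 [0.097 0.021] -0.139
65 [0.117 0.019] -0.167
70 [0.137 0.017] -0.194
75 [0.157 0.012] -0.222
80 [0.176 0.006] -0.25
85 [ 0.194 -0.002] -0.278
90 [ 0.212 -0.011] -0.306
95 [ 0.229 -0.022] -0.333
```

Call:
jog_arm:
  motion: "0.58 0.019 0.007 0 0 0 -0.028; 0.58 0.038 0.013 0 0 0 -0.056; 0.58 0.057 0.017 0 0 0 -0.083; 0.58 0.077 0.02 0 0 0 -0.111; 0.58 0.097 0.021 0 0 0 -0.139; 0.58 0.117 0.019 0 0 0 -0.167; 0.58 0.137 0.017 0 0 0 -0.194; 0.58 0.157 0.012 0 0 0 -0.222; 0.58 0.166 0.009 0 0 0 -0.236; 0.58 0.176 0.006 0 0 0 -0.25"

```text
time: 24.35
eef_pos: [0.6254, 0.2427, 0.1448]
tcp_rot: [0.822, 0.57, -0.0, -0.0]
contact_force: [1.0, 0.5, 0.9]
grip_width: 0.0182
finger_force: 0.1
```

Call:
jog_arm:
  motion: "0.58 0.009 -0.004 0 0 0 -0.014; 0.58 0.018 -0.008 0 0 0 -0.028; 0.58 0.027 -0.012 0 0 0 -0.042; 0.58 0.036 -0.017 0 0 0 -0.056; 0.58 0.036 -0.017 0 0 0 -0.056; 0.4 0.036 -0.017 0 0 0 -0.056; 0.4 0.036 -0.017 0 0 0 -0.056; 0.4 0.036 -0.017 0 0 0 -0.056"

```text
time: 25.35
eef_pos: [0.6432, 0.2344, 0.1448]
tcp_rot: [0.868, 0.496, -0.0, -0.0]
contact_force: [-0.3, 0.4, -0.2]
grip_width: 0.0255
finger_force: 0.0
```

```bash
python3 s.py; python3 - <<'E'
from h import *
o=robot.get_obs();p=o["eef_pos"][:2];d=p-[.5845,.1347];a=149.4-np.degrees(np.arctan2(d[1],d[0]))
print("turned",a,"r",np.hypot(*d),o["contact_force"],o["grip_width"])
E
```

```text
t 25.35 p [0.6432 0.2344 0.1448] closing deg -30.5 tilt [-0.0001  0.0002] q [-0.65  0.73  0.5   1.47 -0.38  1.04 -0.6 ]
turned 89.89678763287927 r 0.11569970755281808 [-0.25849013  0.40409525 -0.1912821 ] 0.025511045767257327
```

Lift clear and check.

Call:
jog_arm:
  motion: "0.4 0 0 0.03 0 0 0; 0.4 0 0 0.08 0 0 0; 0.4 0 0 0.18 0 0 0; 0.4 0 0 0.24 0 0 0; 0.4 0 0.1 0.24 0 0 0; 0.4 0 0.2 0.24 0 0 0; 0.4 0 0.3 0.24 0 0 0; 0.4 0 0.3 0.24 0 0 0; 0.4 0 0.3 0.24 0 0 0"

```text
time: 26.48
eef_pos: [0.6435, 0.3835, 0.2654]
tcp_rot: [0.868, 0.496, 0.0, 0.001]
contact_force: [-0.6, 0.4, 0.1]
grip_width: 0.0258
finger_force: 0.0
```

```bash
python3 - <<'E'
from h import *
for n in("scene","top"):
    im,d=robot.snapshot(n);np.savez(f"{n}4.npz",im=im,d=d)
L=wheelmodel(.5845,.1347,np.radians(14.4))
o=[overlay(n,np.load(n+"4.npz")["im"],L,x,y,165,140,2.4) for n,x,y in(("top",160,200),("scene",298,140))]
cv2.imwrite("pics/e.png",np.hstack(o))
a=np.radians(14.4);e=np.array([np.cos(a),np.sin(a)]);f=np.array([-e[1],e[0]])
for n in("scene","top"):
    z=np.load(n+"4.npz");P=cloud(n,z["d"]).reshape(-1,3);im=z["im"].reshape(-1,3).astype(int)
    d=P[:,:2]-[.5845,.1347];x=d@e;y=d@f-.085
    m=(im[:,0]>1.5*im[:,2])&(P[:,2]>.118)&(P[:,2]<.18)&(abs(x)<.05)&(abs(y)<.03)
    print(n,m.sum(),np.percentile(x[m],[1,99]),np.percentile(y[m],[1,99]),P[m,2].max())
print(robot.get_obs()["contact_force"],robot.get_obs()["time"])
E
```

```text
scene 629 [-0.0340215   0.03069649] [-0.01916979  0.01836224] 0.16431633308569307
top 499 [-0.02818728  0.03131999] [-0.01745532  0.01949274] 0.16788061409385394
[-0.25954273  0.30691591  0.07039333] 26.575
```

View pics/e.png

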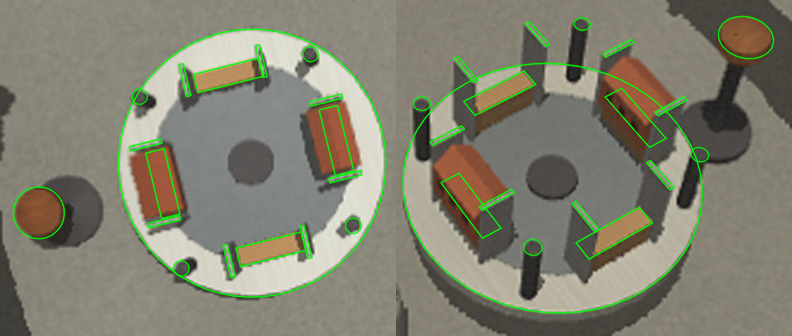

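The loaded cradle is at top crop (158,180), squarely before the post at (40,212). Both houses are upright and the wheel is on its click, so I'm handing the job in.

```bash
python3 -c "
from workcell import robot
print(robot.finish_job())"
```

```text
the job is handed in; nothing more can be done
None
```

The job is handed in, with no verdict returned: the last pictures show the house upright in its cradle in front of the post, the wheel on its click, the other house still in place and the arm clear.

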